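# Check the hand levers of a proof press

## Robot

A 6-joint arm with a two-finger parallel gripper is mounted at the origin on the work surface. World frame = base frame: x ahead of the robot, y to its left, z up, the work surface at z = 0. Lengths are in mm, angles in degrees, forces in N, time in s.
With the tool pointing down it reaches from about 350 to 850 mm from the base axis. Payload 8.1 kg.
Tool frame: the origin (TCP) lies midway between the tips of the shut fingers; the grasp point (between the pads) lies 19 mm behind it (r.pinch_z is the distance from the TCP to the grasp point, in mm); z points along the fingers, y is the line along which they close (so a half turn about z gives the same grasp; the last joint's range is limited). The gripper opens to 85 mm and grips with 20 to 120 N. Pads are 22 mm wide; open, the fingers measure 114 mm over their backs; the gripper's body (76 mm by 85 mm) begins 54 mm behind the grasp point. The pads swing forward as they close: fully open they stand 13 mm farther back than shut.
Start: joints at [-4.893, 7.471, 85.268, -0, 87.261, -4.893], TCP at [600.004, 0.022, 231.292] pointing down, gripper open.
Joint ranges: [-169.43, 169.43], [-51.17, 129.36], [1.28, 143.12], [-76.62, 256.62], [0, 156.53], [-152.29, 152.29]. Speed limits (degrees/s): [136.94, 136.94, 159.86, 180, 180, 180].

## Interface

Orientations are given as [roll, pitch, yaw] about the fixed x, y, z axes, in that order (R = Rz(yaw) Ry(pitch) Rx(roll)).
In Python, from bench import sensors, optics, job, r gives the robot as it stands.
- The arm moves only by the tool play_rows, never from a script. Its argument "motion" is a list that holds one entry, the list of rows, each a list of 6 numbers: the shift along the tool's x, y, z in cm, then the turn, a rotation vector about the tool's x, y, z in degrees. In form: [[[x, y, z, ax, ay, az], ...]]. A call has 1 to 5 rows; each row is the pose to reach, as a shift and turn from the pose commanded when the call began, along the tool's axes at that moment; what a row does not reach only later rows make up. A row lasts 1/10 s, in which the tool goes at most 50 mm and 8.59 degrees, less where a joint would pass 70% of its speed; a pose out of reach is approached as far as the arm can. A call with a gripper value outside its range is refused whole. "jaw" is the opening, from 0 (shut) to 1 (fully open), set as the call begins (left out, the last holds). The fingers move at their own pace and stop on an object; "squeeze" is the grip in N (left out, the last holds). Time passes only in rows, so rows that repeat a pose let the fingers close. It gives the time, the measured TCP pose, the force, the opening and the grip force at its end, in the units of the state.
- sensors.sense(): the state, without advancing time (a new reading comes with each control period).
- optics.snapshot(name): name is "scene" or "side" or "wrist"; returns a dict with "pixels" (420x560x3 uint8, red, green, blue), "mtx" (3x3 intrinsics, pixels), "k1" (the pictures are not rectified: a ray, as slopes to the right and down, at radius r is drawn at 1 + k1 r^2 times it, then the intrinsics apply), "R" (3x3) and "t" (3): a world point X has camera coordinates R X + t; the wrist camera has in their place "T_tool_cam" (4x4, takes a point from camera to tool coordinates, whose origin is the TCP and whose axes are the flange's). Camera axes: x right, y down, z forward; pixel columns grow to the right and rows downward; lengths in mm; the calibration is good to about 2 mm. A picture is of the moment at which its call begins: read the wrist's pose just before it. There is no depth.
- job.hand_in(): hands the job in; it is judged then, once.
The state is a dict: "time": time; "joint_pos": joint angles; "qd": joint speeds; "joint_efforts": joint torques, N m; "tool_pos": TCP position; "tcp_rot": TCP orientation; "ft_force": force on the tool from outside, world axes, zero at the start; "wrist_torque": the same for the moment, N m; "finger_gap": finger opening in mm; "grip_force": force on a finger pad.
Only numpy, scipy, OpenCV 4.12 (cv2) and the standard library are available. Lean on these libraries where they do the work, as an engineer would, in place of code of your own. Each camera call takes 0.05 s, during which the arm holds its last target. There are 200 camera calls.

## Task

Before the proof press is used, check that its two hand levers stop short of the push bar: with the backs of the fingers press the red lever in towards the bar until it meets its firm stop, keep it there for a second and let it spring back, then do the same with the blue lever. Press the levers one at a time, from the outside, without gripping them, without forcing them hard against the stop and without touching the push bar or the rest of the press. Leave everything else on the table as it is, and finish with both levers sprung out.

Things in the scene. Friction and masses are not known exactly. Their poses are not given: they have to be found in the camera images.
- press: tabletop proof press, fixed: grey bed 340 x 480 mm with a lino block locked on it, steel cylinder carriage (up to 142 mm tall) and, on two arms on the robot's side, a push bar of 24 mm diameter, 450 mm long, with black grips. Origin on the table under the middle of the bar, which runs along the press's y, its axis 150 mm above the table, open space below it.
- red_clamp: aluminium clamp round the push bar, 28 mm wide, fixed, carrying the red lever: a plastic blade 10 mm thick, 18 mm tall, 130 mm long with a 20 mm ball end. Origin on the bar's axis, axes parallel to the press's. The upright hinge pin is 55 mm towards -x, at bar height; the blade runs from it towards -y, on the robot's side of the bar. Either half of the bar may hold it.
- red_press (a point): point on the outer face (away from the bar) of the red lever, 100 mm from its hinge pin, at mid height, 150 mm above the table: a good place to press. It turns with the lever: its y runs along the blade back to the pin, its x square to the blade towards the bar. At rest the blade leans 0.12 rad away from the bar.
- red_lever (a joint): angle of the red lever (rad): 0 at rest, grows as it is pressed towards the bar (counterclockwise from above); firm stop at 0.28, its ball end then still about 12 mm short of the bar. A spring pushes it back: at the pressing point about 2 N at first, 5 N at the stop. That point moves 28 mm on the way.
- blue_clamp: aluminium clamp round the push bar, 28 mm wide, fixed, carrying the blue lever: a plastic blade 10 mm thick, 18 mm tall, 130 mm long with a 20 mm ball end. Origin on the bar's axis, axes parallel to the press's. The upright hinge pin is 55 mm towards -x, at bar height; the blade runs from it towards -y, on the robot's side of the bar. Either half of the bar may hold it.
- blue_press (a point): point on the outer face (away from the bar) of the blue lever, 100 mm from its hinge pin, at mid height, 150 mm above the table: a good place to press. It turns with the lever: its y runs along the blade back to the pin, its x square to the blade towards the bar. At rest the blade leans 0.12 rad away from the bar.
- blue_lever (a joint): angle of the blue lever (rad): 0 at rest, grows as it is pressed towards the bar (counterclockwise from above); firm stop at 0.28, its ball end then still about 12 mm short of the bar. A spring pushes it back: at the pressing point about 2 N at first, 5 N at the stop. That point moves 28 mm on the way.
- ink_tin: ink tin (bystander): low round metal can, 76 mm across, 50 mm tall, yellow label; origin under its centre
- ink_jar: ink jar (bystander): 64 mm across, 90 mm tall, black cap; origin under its centre
- thinner_bottle: green thinner bottle (bystander): 66 mm across, 170 mm tall, red cap; origin under its centre
- brayer: hand ink roller lying on the table (bystander): 100 mm black roller, wooden handle, 210 mm long, under 45 mm tall; origin near its middle at table height, handle towards its -x
- ink_knife: ink spatula lying on the table (bystander), along its x, under 40 mm tall; origin under its middle
- baren: baren, a wooden rubbing disc with a knob (bystander): 100 mm across, 44 mm tall; origin under its centre

How it is judged:
By the outcome, as a careful person would: the job done as asked, in the order asked, and still so for the second after the job is handed in, with the robot touching nothing.
It also fails if it takes over 58 s, if anything falls off the work surface, if the arm or the gripper's body presses on something with over 40 N, if the wrist force passes 120 N, or if a joint passes its speed limit or range.

## Working session

There is one attempt and no reset: what is moved stays moved. The work goes in short steps, Python scripts to look and compute and a tool call to move; the robot and the scene stay as the last step left them, time stands still between calls to the robot, and variables do not carry over. Pictures are saved under pics/ and viewed, at most 10 in all, crops included, and the job is handed in when it is done.

Besides the shell and the picture viewer there is one more tool, called after "Request:" as name(argument=value, ...), one argument or row to a line, values as JSON. play_rows: Moves the arm, as the interface text tells. Its arguments: {"type":"object","properties":{"motion":{"type":"array","items":{"type":"array","items":{"type":"array","items":{"type":"number"}}}},"jaw":{"type":"number"},"squeeze":{"type":"number"}},"required":["motion"]}

```bash
mkdir -p pics; python3 - <<'E'
from bench import sensors, optics, r
import cv2, numpy as np, pickle
print(sensors.sense())
d={}
for n in ("scene","side","wrist"):
    s=optics.snapshot(n); d[n]=s
    cv2.imwrite(f"pics/{n}0.png",s["pixels"][:,:,::-1])
    print(n,{k:np.round(v,3).tolist() for k,v in s.items() if k!="pixels"})
pickle.dump(d,open("s0.pkl","wb"))
a=np.hstack([d["scene"]["pixels"],d["side"]["pixels"]])[:,:,::-1]
E
```

```text
{'time': 0.0, 'joint_pos': array([-4.89304821e+00,  7.51467923e+00,  8.53293150e+01, -1.68878206e-03,
        8.72613166e+01, -4.89453201e+00]), 'qd': array([-0.06681173, -0.02544113,  0.01422816,  0.02682965,  0.00186211,
       -0.1033176 ]), 'joint_efforts': array([-1.90700346e-03, -5.69404185e+01, -5.00557995e+01, -2.19391650e-04,
        1.44415747e-02,  7.24149572e-05]), 'tool_pos': array([5.99452078e+02, 5.85884125e-02, 2.30248558e+02]), 'tcp_rot': array([-1.79894929e+02, -7.30476366e-03,  9.00015593e+01]), 'ft_force': array([0.32656928, 0.17818713, 0.49667619]), 'wrist_torque': array([-0.03506799, -0.01190815, -0.05531386]), 'grip_force': 0.0, 'finger_gap': 85.6720178369205}
scene {'mtx': [[443.825, 0.0, 283.659], [0.0, 443.825, 210.432], [0.0, 0.0, 1.0]], 'k1': -0.101, 'R': [[-0.58, 0.814, -0.013], [0.622, 0.432, -0.653], [-0.526, -0.387, -0.757]], 't': [284.701, -197.732, 1484.812]}
side {'mtx': [[467.966, 0.0, 285.243], [0.0, 467.966, 216.589], [0.0, 0.0, 1.0]], 'k1': 0.022, 'R': [[0.938, -0.345, -0.012], [-0.201, -0.517, -0.832], [0.281, 0.784, -0.554]], 't': [-449.002, 176.694, 1347.392]}
wrist {'mtx': [[298.731, 0.0, 281.192], [0.0, 298.731, 210.679], [0.0, 0.0, 1.0]], 'k1': -0.0, 'T_tool_cam': [[-0.0, -0.965, -0.261, 65.807], [1.0, -0.0, -0.0, -1.061], [0.0, -0.261, 0.965, -143.671], [0.0, 0.0, 0.0, 1.0]]}
```

View pics/scene0.png

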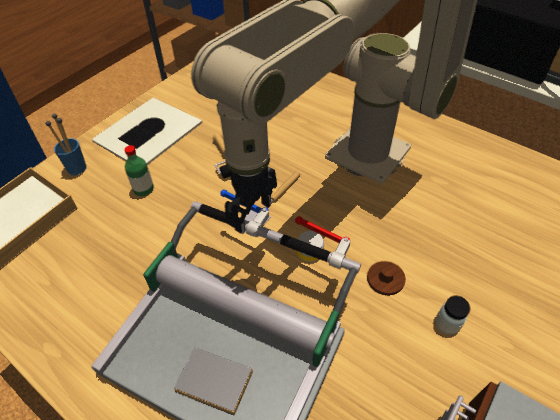

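View pics/side0.png

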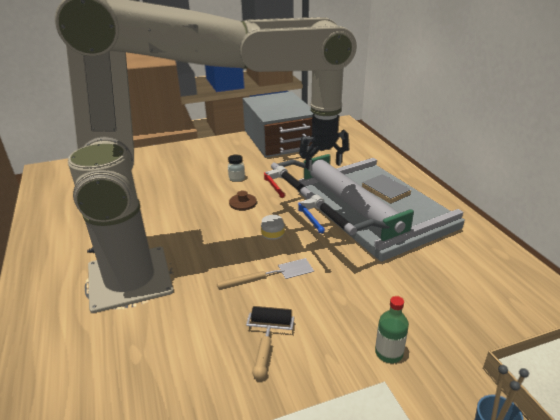

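The scene view shows the red lever at about (298,220)–(345,242) and the blue one at about (225,193)–(265,208), partly behind the gripper. In the side view, red is at (266,178)–(283,192) and blue at (302,208)–(322,230). Next I'll triangulate them with masks.

```bash
cat > h.py <<'E'
import numpy as np, cv2
from scipy.spatial.transform import Rotation as Ro
def ray(s,uv,pose=None):
    K=s["mtx"]; x=np.array([(uv[0]-K[0,2])/K[0,0],(uv[1]-K[1,2])/K[1,1]]); p=x.copy()
    for _ in range(20): p=x/(1+s["k1"]*(p@p))
    d=np.r_[p,1.]
    if "R" in s: R=s["R"].T; o=-R@s["t"]
    else:
        T=np.eye(4);T[:3,:3]=Ro.from_euler("xyz",pose[1],degrees=True).as_matrix();T[:3,3]=pose[0]
        T=T@s["T_tool_cam"]; R=T[:3,:3]; o=T[:3,3]
    d=R@d; return o,d/np.linalg.norm(d)
def tri(a,b):
    (o1,d1),(o2,d2)=a,b
    t=np.linalg.lstsq(np.c_[d1,-d2],o2-o1,rcond=None)[0]
    p,q=o1+t[0]*d1,o2+t[1]*d2
    return (p+q)/2,np.linalg.norm(p-q)
def plane(a,z): o,d=a; return o+d*(z-o[2])/d[2]
def mask(im,c):
    h=cv2.cvtColor(im,cv2.COLOR_RGB2HSV); H,S,V=h[...,0],h[...,1],h[...,2]
    m=((H<6)|(H>174))&(S>190)&(V>70) if c=="red" else (H>105)&(H<125)&(S>170)&(V>70)
    return m.astype(np.uint8)
def blobs(im,c,mn=25):
    n,l,st,ce=cv2.connectedComponentsWithStats(mask(im,c))
    out=[]
    for i in range(1,n):
        if st[i,4]<mn: continue
        ys,xs=np.nonzero(l==i); P=np.c_[xs,ys].astype(float); c0=P.mean(0)
        ax=np.linalg.svd(P-c0,full_matrices=False)[2][0]; t=(P-c0)@ax
        e=[P[t<t.min()+2].mean(0),P[t>t.max()-2].mean(0)]
        out.append((st[i,4],c0,e))
    return out
E
python3 - <<'E'
import pickle; from h import *
d=pickle.load(open("s0.pkl","rb"))
for n in d:
  for c in("red","blue"):
    for a,c0,e in blobs(d[n]["pixels"],c): print(n,c,a,c0.round(1),np.round(e,1).tolist())
E
```

```text
scene red 82 [129.9 149.6] [[126.2, 151.0], [133.3, 147.2]]
scene red 305 [317.3 228.8] [[296.2, 219.0], [339.5, 238.9]]
scene blue 110 [198.8   7. ] [[193.9, 1.0], [201.7, 14.5]]
scene blue 34 [208.2  13.8] [[208.8, 8.6], [209.6, 17.4]]
scene blue 66 [227.3 194.3] [[222.3, 191.8], [233.3, 197.3]]
scene blue 42 [255.4 208. ] [[252.7, 205.9], [258.3, 209.4]]
side red 56 [397.  300.9] [[392.8, 299.9], [401.1, 302.3]]
side blue 408 [225.6  77.9] [[208.3, 70.6], [241.0, 83.5]]
side blue 86 [312.9 220. ] [[302.3, 207.7], [321.3, 230.3]]
wrist red 90 [88.7 21.9] [[84.4, 0.8], [93.2, 44.0]]
wrist red 1925 [114.5  96.2] [[98.1, 0.4], [126.9, 171.3]]
wrist red 38 [95.4 57.9] [[93.4, 47.8], [97.6, 68.2]]
wrist blue 290 [184.3 326.3] [[185.2, 311.4], [190.2, 341.4]]
```

View pics/wrist0.png

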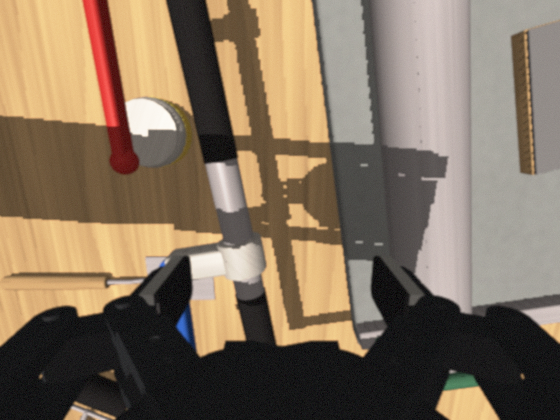

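The wrist view shows the red lever's blade from (95,0) to its ball at (124,160), with the tin under it, and the blue lever's hinge arm at (200,262). I'll triangulate coarsely now, then move back and up to see both levers unobstructed.

```bash
python3 - <<'E'
import pickle; from h import *
d=pickle.load(open("s0.pkl","rb"))
P=([599.5,0.06,230.2],[-179.895,-.007,90.0])
S,D,W=d["scene"],d["side"],d["wrist"]
print("redball",tri(ray(S,(299,220.5)),ray(W,(124,160),P)))
print("blueball",tri(ray(S,(226,194)),ray(D,(319.5,228.5))))
print("bluepin-ish",plane(ray(W,(175,258),P),150),"red end",plane(ray(W,(95,0),P),150))
print("bar",plane(ray(W,(243,262),P),150),plane(ray(W,(189,0),P),150))
E
```

```text
redball (array([481.39363294,  43.77757197, 147.42796558]), np.float64(2.52981448409232))
blueball (array([ 519.58759874, -163.47859238,  149.30430414]), np.float64(1.4095746164213792))
bluepin-ish [512.02154001 -34.31762023 150.        ] red end [476.68769763 147.96148114 150.        ]
bar [567.10474621 -37.81503208 150.        ] [538.11648535 147.87351723 150.        ]
```

Request:
play_rows(
  motion=[
    [[0, -4, -4, 0, 0, 0], [0, -8, -8, 0, 0, 0], [0, -12, -10, 0, 0, 0], [0, -12, -10, 0, 0, 0], [0, -12, -10, 0, 0, 0]],
  ],
  jaw=0,
)

```text
time: 0.65
tool_pos: [480.0, -0.0, 332.9]
tcp_rot: [179.8, 0.0, 90.0]
ft_force: [0.8, -0.1, 0.7]
finger_gap: 12.3
grip_force: 0.0
```

```bash
python3 - <<'E'
from bench import sensors, optics
import pickle; from h import *
q=sensors.sense(); P=(q["tool_pos"],q["tcp_rot"]); d={"P":P}
for n in ("wrist","scene","side"):
    s=d[n]=optics.snapshot(n); cv2.imwrite(f"pics/{n}1.png",s["pixels"][:,:,::-1])
    for c in("red","blue"):
      for a,c0,e in blobs(s["pixels"],c): print(n,c,a,c0.round(1),np.round(e,1).tolist())
pickle.dump(d,open("s1.pkl","wb")); print(P)
E
```

```text
wrist red 172 [283.7 150. ] [[283.1, 138.9], [284.6, 157.8]]
wrist blue 66 [311.  245.4] [[309.2, 239.0], [311.9, 252.2]]
scene red 81 [129.8 149.7] [[132.4, 146.6], [126.8, 152.4]]
scene red 303 [317.2 228.7] [[296.3, 218.6], [339.5, 238.9]]
scene blue 143 [239.  199.4] [[222.2, 192.0], [258.9, 209.2]]
side red 57 [396.7 300.8] [[392.4, 299.9], [401.6, 302.2]]
side blue 698 [224.9  71.7] [[207.4, 56.9], [240.7, 85.8]]
side blue 80 [313.9 221.2] [[304.0, 209.0], [321.9, 229.9]]
(array([ 4.80010867e+02, -5.26270396e-03,  3.32897683e+02]), array([1.79787110e+02, 2.15780631e-02, 8.99941063e+01]))
```

View pics/wrist1.png

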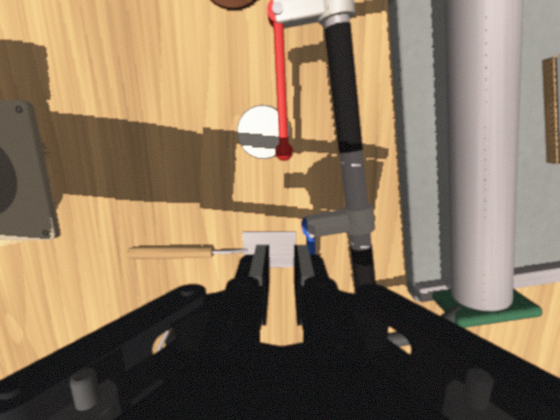

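View pics/scene1.png

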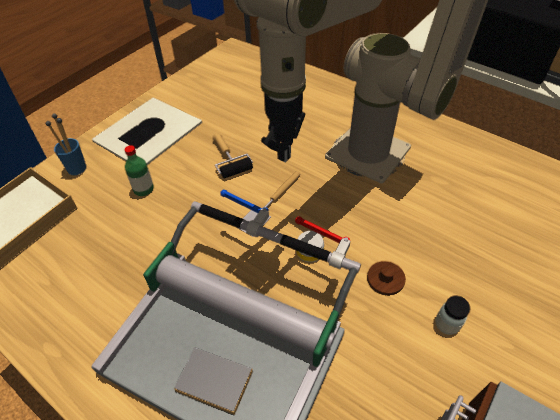

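The new wrist view shows the red pin at (276,12), the red ball at (284,150), the blue pin at (309,228) and the bar from (338,15) to (362,270). The blue ball is hidden by the fingers, but the scene view shows it at (225,194).

```bash
python3 - <<'E'
import pickle; from h import *
d=pickle.load(open("s1.pkl","rb"));d0=pickle.load(open("s0.pkl","rb"))
P=d["P"];P0=([599.5,0.06,230.2],[-179.895,-.007,90.0])
S,D,W=d["scene"],d["side"],d["wrist"]
rb=ray(W,(284,150),P); rp=ray(W,(276,12),P); bp=ray(W,(309,228),P)
print("redball W1xS",tri(ray(S,(298.8,220.5)),rb),"W0xW1",tri(ray(d0["wrist"],(124,160),P0),rb))
print("z=150: redball",plane(rb,150)," W0",plane(ray(d0["wrist"],(124,160),P0),150),"scene",plane(ray(S,(298.8,220.5)),150))
print("redpin",plane(rp,160),tri(rp,ray(S,(345,241.5))))
print("bluepin",plane(bp,160),tri(bp,ray(S,(262,211))))
print("blueball S",plane(ray(S,(225.5,194)),150),"D",plane(ray(D,(320,228.5)),150),tri(ray(S,(225.5,194)),ray(D,(320,228.5))))
print("bar top",[plane(ray(W,p,P),162).round(1) for p in((338,30),(352,150),(363,270))])
for nm,th in(("yaw",8.9),):
  R=lambda a:np.array([[np.cos(a),-np.sin(a)],[np.sin(a),np.cos(a)]])
  u=R(np.radians(th)-.12)@[0,-1]; print("blade dir",u)
E
```

```text
redball W1xS (array([483.04145399,  44.15600074, 147.95108973]), np.float64(1.7947780765420107)) W0xW1 (array([482.56855494,  44.94288081, 152.1982086 ]), np.float64(0.5402939740374748))
z=150: redball [482.58029176  45.07320285 150.        ]  W0 [481.42395461  44.46211866 150.        ] scene [484.8483885   44.27484627 150.        ]
redpin [474.77064229 171.81898979 160.        ] (array([475.85364332, 172.95274332, 152.42490723]), np.float64(3.536210355180988))
bluepin [510.50361725 -39.75425493 160.        ] (array([512.37693167, -45.93132566, 150.51600298]), np.float64(5.9449840811041215))
blueball S [ 520.11967123 -163.79710042  150.        ] D [ 520.95941417 -165.40101697  150.        ] (array([ 520.61490344, -164.35738824,  149.63829544]), np.float64(1.5387867036046083))
bar top [array([532.9, 156.4, 162. ]), array([552.8,  45.8, 162. ]), array([573.8, -90.2, 162. ])]
blade dir [ 0.03532695 -0.99937581]
```

Request:
play_rows(
  motion=[
    [[3.2, -2, 1, 0, 0, -5], [6.5, -3.9, 3, 0, 0, -10.7], [6.5, -3.9, 8, 0, 0, -10.7], [6.5, -3.9, 13, 0, 0, -10.7], [6.5, -3.9, 16, 0, 0, -10.7]],
  ],
)

```text
time: 1.3
tool_pos: [438.4, 65.4, 165.3]
tcp_rot: [-179.6, -0.1, 100.8]
ft_force: [-0.0, 0.4, -0.5]
finger_gap: 0.2
grip_force: 0.0
```

Request:
play_rows(
  motion=[
    [[0, 0, 2, 0, 0, 0], [0, 0, 3.3, 0, 0, 0], [0, 0, 3.3, 0, 0, 0], [0, 0, 3.3, 0, 0, 0], [0, 0, 3.3, 0, 0, 0]],
  ],
)

```text
time: 1.8
tool_pos: [442.1, 65.0, 139.7]
tcp_rot: [179.9, 0.0, 100.7]
ft_force: [1.1, 0.5, -0.5]
finger_gap: -0.1
grip_force: 0.0
```

```bash
python3 - <<'E'
from bench import sensors, optics
import pickle; from h import *
q=sensors.sense(); P=(q["tool_pos"],q["tcp_rot"]); d={"P":P}
print(P,q["ft_force"],q["finger_gap"])
for n in ("wrist","scene","side"):
    s=d[n]=optics.snapshot(n)
pickle.dump(d,open("s2.pkl","wb"))
w=d["wrist"]["pixels"]; a=cv2.resize(d["scene"]["pixels"][130:290,190:400],None,fx=1.9,fy=1.9)
b=cv2.resize(d["side"]["pixels"][100:260,200:410],None,fx=1.9,fy=1.9)
cv2.imwrite("pics/c2.png",np.hstack([a,b])[:,:,::-1]);cv2.imwrite("pics/w2.png",w[:,:,::-1])
E
```

```text
(array([442.11027819,  65.00935123, 139.6588562 ]), array([1.79883837e+02, 1.88092030e-02, 1.00694196e+02])) [ 1.07987476  0.50659392 -0.46736492] -0.1260352302721036
```

View pics/w2.png

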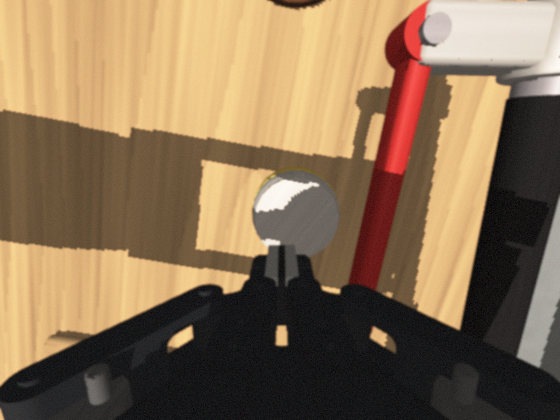

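View pics/c2.png

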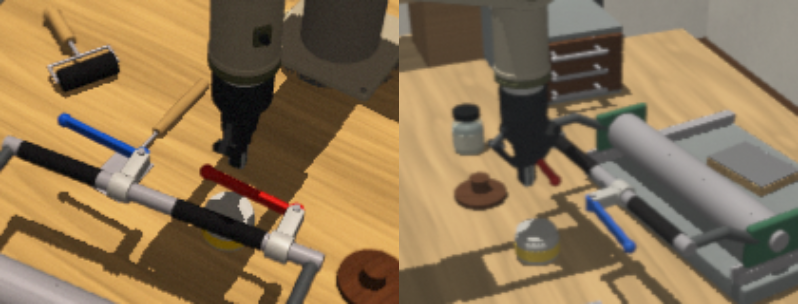

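The fingers are shut and stand clear on the robot's side of the red lever: its blade is at wrist pixels (405,60)–(365,285), with the finger tips at (282,265). I'll now feed in slowly along tool y.

Request:
play_rows(
  motion=[
    [[0, 0.4, 0, 0, 0, 0], [0, 0.8, 0, 0, 0, 0], [0, 1.2, 0, 0, 0, 0], [0, 1.6, 0, 0, 0, 0], [0, 1.6, 0, 0, 0, 0]],
  ],
)

```text
time: 2.45
tool_pos: [457.2, 68.1, 138.3]
tcp_rot: [180.0, -0.0, 100.7]
ft_force: [-0.1, -0.3, -0.1]
finger_gap: 0.1
grip_force: 0.0
```

Request:
play_rows(
  motion=[
    [[0, 0.15, 0, 0, 0, 0], [0, 0.3, 0, 0, 0, 0], [0, 0.45, 0, 0, 0, 0], [0, 0.6, 0, 0, 0, 0], [0, 0.6, 0, 0, 0, 0]],
  ],
)

```text
time: 2.95
tool_pos: [462.6, 69.1, 138.2]
tcp_rot: [-180.0, 0.0, 100.7]
ft_force: [-1.1, 0.2, 0.6]
finger_gap: -0.2
grip_force: 0.2
```

Request:
play_rows(
  motion=[
    [[0, 0.15, 0, 0, 0, 0], [0, 0.3, 0, 0, 0, 0], [0, 0.45, 0, 0, 0, 0], [0, 0.6, 0, 0, 0, 0], [0, 0.6, 0, 0, 0, 0]],
  ],
)

```text
time: 3.45
tool_pos: [468.5, 70.2, 138.1]
tcp_rot: [-180.0, 0.0, 100.7]
ft_force: [-2.0, -3.0, -0.2]
finger_gap: -0.0
grip_force: 1.1
```

Request:
play_rows(
  motion=[
    [[0, 0.2, 0, 0, 0, 0], [0, 0.4, 0, 0, 0, 0], [0, 0.6, 0, 0, 0, 0], [0, 0.8, 0, 0, 0, 0], [0, 0.8, 0, 0, 0, 0]],
  ],
)

```text
time: 3.95
tool_pos: [476.5, 71.7, 138.2]
tcp_rot: [-180.0, 0.0, 100.7]
ft_force: [-3.1, -3.1, -0.0]
finger_gap: -0.1
grip_force: 1.6
```

Request:
play_rows(
  motion=[
    [[0, 0.2, 0, 0, 0, 0], [0, 0.4, 0, 0, 0, 0], [0, 0.6, 0, 0, 0, 0], [0, 0.8, 0, 0, 0, 0], [0, 0.8, 0, 0, 0, 0]],
  ],
)

```text
time: 4.45
tool_pos: [484.2, 73.0, 138.2]
tcp_rot: [-180.0, 0.0, 100.7]
ft_force: [-3.1, -4.2, -0.5]
finger_gap: 0.0
grip_force: 2.3
```

Request:
play_rows(
  motion=[
    [[0, 0.1, 0, 0, 0, 0], [0, 0.2, 0, 0, 0, 0], [0, 0.2, 0, 0, 0, 0]],
  ],
)

```text
time: 4.75
tool_pos: [486.0, 73.4, 138.2]
tcp_rot: [-180.0, 0.0, 100.7]
ft_force: [-3.2, -3.5, -0.4]
finger_gap: -0.1
grip_force: 2.4
```

Request:
play_rows(
  motion=[
    [[0, 0.1, 0, 0, 0, 0], [0, 0.2, 0, 0, 0, 0], [0, 0.2, 0, 0, 0, 0]],
  ],
)

```text
time: 5.05
tool_pos: [488.0, 73.9, 138.2]
tcp_rot: [-180.0, -0.0, 100.7]
ft_force: [-4.2, -3.6, 0.8]
finger_gap: -0.0
grip_force: 2.6
```

Request:
play_rows(
  motion=[
    [[0, 0.1, 0, 0, 0, 0], [0, 0.2, 0, 0, 0, 0], [0, 0.2, 0, 0, 0, 0]],
  ],
)

```text
time: 5.35
tool_pos: [489.9, 74.3, 138.2]
tcp_rot: [-180.0, -0.0, 100.7]
ft_force: [-4.6, -3.3, 0.5]
finger_gap: -0.0
grip_force: 2.7
```

Request:
play_rows(
  motion=[
    [[0, 0.1, 0, 0, 0, 0], [0, 0.1, 0, 0, 0, 0]],
  ],
)

```text
time: 5.55
tool_pos: [490.7, 74.6, 138.1]
tcp_rot: [-179.9, -0.0, 100.7]
ft_force: [-5.3, -3.2, 1.1]
finger_gap: 0.1
grip_force: 2.9
```

Request:
play_rows(
  motion=[
    [[0, 0.1, 0, 0, 0, 0], [0, 0.1, 0, 0, 0, 0]],
  ],
)

```text
time: 5.75
tool_pos: [491.0, 74.6, 138.0]
tcp_rot: [-179.8, -0.0, 100.7]
ft_force: [-9.5, -3.1, 3.1]
finger_gap: -0.1
grip_force: 4.9
```

The force jumped to about 10 N while the tool moved only 0.3 mm, so this is the firm stop. I'll hold it there for over a second.

Request:
play_rows(
  motion=[
    [[0, 0.02, 0, 0, 0, 0], [0, 0.02, 0, 0, 0, 0], [0, 0.02, 0, 0, 0, 0], [0, 0.02, 0, 0, 0, 0], [0, 0.02, 0, 0, 0, 0]],
  ],
)

```text
time: 6.25
tool_pos: [491.1, 74.6, 138.0]
tcp_rot: [-179.8, -0.0, 100.7]
ft_force: [-9.6, -3.1, 3.4]
finger_gap: -0.8
grip_force: 5.2
```

```bash
python3 - <<'E'
from bench import sensors, optics
import pickle; from h import *
q=sensors.sense(); P=(q["tool_pos"],q["tcp_rot"])
print(P,q["ft_force"])
s=optics.snapshot("scene");w=optics.snapshot("wrist")
for c0 in blobs(s["pixels"],"red"): print(c0)
a=cv2.resize(s["pixels"][130:290,190:400],None,fx=1.9,fy=1.9)
b=cv2.resize(w["pixels"],(405,304))
cv2.imwrite("pics/c3.png",np.hstack([a,b[:304,:400]])[:,:,::-1])
E
```

```text
(array([491.07240228,  74.60811929, 138.0239786 ]), array([-1.79831729e+02, -1.49796158e-02,  1.00704127e+02])) [-9.59206272 -3.10524531  3.35838659]
(np.int32(80), array([129.8125, 149.6   ]), [array([126.53333333, 151.26666667]), array([132.76923077, 147.15384615])])
(np.int32(309), array([315.18122977, 235.40453074]), [array([290.92307692, 229.92307692]), array([339.44444444, 239.55555556])])
```

View pics/c3.png

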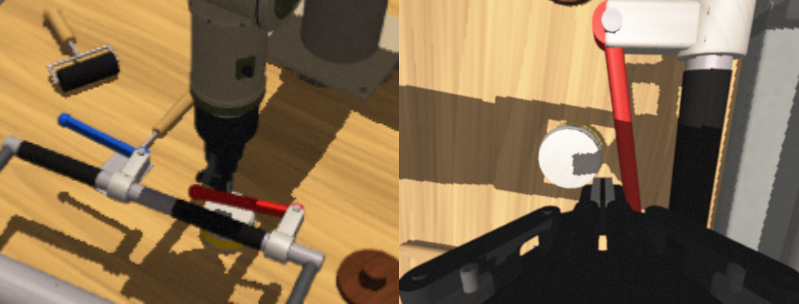

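Request:
play_rows(
  motion=[
    [[0, 0, 0, 0, 0, 0], [0, 0, 0, 0, 0, 0], [0, 0, 0, 0, 0, 0], [0, 0, 0, 0, 0, 0], [0, 0, 0, 0, 0, 0]],
  ],
)

```text
time: 6.85
tool_pos: [491.1, 74.6, 138.0]
tcp_rot: [-179.8, -0.0, 100.7]
ft_force: [-9.8, -4.1, 2.9]
finger_gap: -0.3
grip_force: 5.2
```

Request:
play_rows(
  motion=[
    [[0, 0, 0, 0, 0, 0], [0, 0, 0, 0, 0, 0], [0, 0, 0, 0, 0, 0]],
  ],
)

```text
time: 7.15
tool_pos: [491.1, 74.7, 138.0]
tcp_rot: [-179.8, -0.0, 100.7]
ft_force: [-8.9, -3.9, 2.8]
finger_gap: 0.4
grip_force: 5.2
```

The pictures show the red lever pressed in with its ball end still short of the bar, and nothing else touched. I'll release it gently, then shift to the blue lever.

Request:
play_rows(
  motion=[
    [[0, -0.8, 0, 0, 0, 0], [0, -1.8, 0, 0, 0, 0], [0, -2.8, 0, 0, 0, 0], [0, -4, 0, 0, 0, 0], [0, -5.2, 0, 0, 0, 0]],
  ],
)

```text
time: 7.65
tool_pos: [441.2, 65.4, 138.8]
tcp_rot: [179.9, -0.0, 100.7]
ft_force: [-0.8, 0.3, 0.5]
finger_gap: 0.2
grip_force: 0.0
```

Request:
play_rows(
  motion=[
    [[-4, 0, 0, 0, 0, 0], [-8, 0, 0, 0, 0, 0], [-12, -0.3, 0, 0, 0, 0], [-16, -0.3, 0, 0, 0, 0], [-20, -0.3, 0, 0, 0, 0]],
  ],
)

```text
time: 8.15
tool_pos: [476.0, -133.5, 139.1]
tcp_rot: [179.8, 0.0, 100.7]
ft_force: [0.8, -0.3, 0.1]
finger_gap: 0.0
grip_force: 0.0
```

Request:
play_rows(
  motion=[
    [[-1.2, 0, 0, 0, 0, 0], [-1.2, 0, 0, 0, 0, 0], [-1.2, 0, 0, 0, 0, 0], [-1.2, 0, 0, 0, 0, 0]],
  ],
)

```text
time: 8.55
tool_pos: [477.6, -142.4, 138.3]
tcp_rot: [180.0, -0.0, 100.8]
ft_force: [0.4, -0.1, 0.4]
finger_gap: 0.2
grip_force: 0.0
```

```bash
python3 - <<'E'
from bench import sensors, optics
import pickle; from h import *
q=sensors.sense(); P=(q["tool_pos"],q["tcp_rot"])
print(P,q["ft_force"])
s=optics.snapshot("scene");w=optics.snapshot("wrist")
for c in("red","blue"):
  for b in blobs(s["pixels"],c): print(c,b[0],b[1],b[2])
a=cv2.resize(s["pixels"][130:290,190:400],None,fx=1.9,fy=1.9)
b=cv2.resize(w["pixels"],(405,304))
cv2.imwrite("pics/c4.png",np.hstack([a,b[:304,:400]])[:,:,::-1])
E
```

```text
(array([ 477.55801071, -142.41038109,  138.3087661 ]), array([ 1.79981746e+02, -2.86458812e-02,  1.00771348e+02])) [ 0.41812676 -0.05705169  0.4002511 ]
red 83 [129.79518072 149.6626506 ] [array([126.81818182, 152.54545455]), array([132.875, 146.25 ])]
red 294 [317.19727891 228.56802721] [array([296.30769231, 218.61538462]), array([339.45454545, 238.90909091])]
blue 138 [240.26086957 200.15942029] [array([222.  , 192.25]), array([258.75 , 208.625])]
```

View pics/c4.png

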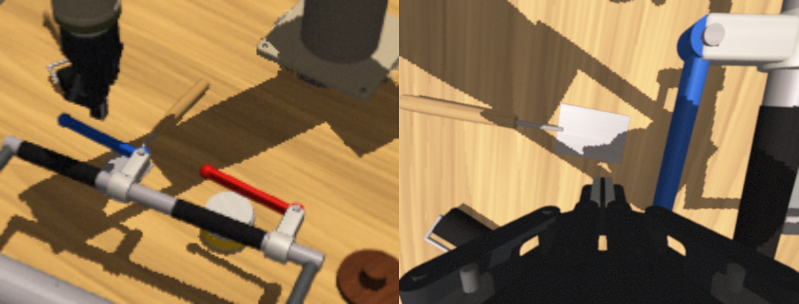

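Red has sprung back: its mask matches the one from the start. The blue lever sits in the wrist view as red did, with its pin about 20 px lower, so I'll shift 7 mm away from the pin and repeat the press.

Request:
play_rows(
  motion=[
    [[-0.7, 0.4, 0, 0, 0, 0], [-0.7, 0.8, 0, 0, 0, 0], [-0.7, 1.2, 0, 0, 0, 0], [-0.7, 1.6, 0, 0, 0, 0], [-0.7, 1.6, 0, 0, 0, 0]],
  ],
)

```text
time: 9.15
tool_pos: [495.1, -147.5, 138.3]
tcp_rot: [180.0, -0.0, 100.7]
ft_force: [0.5, 0.7, 0.9]
finger_gap: -0.1
grip_force: 0.0
```

Request:
play_rows(
  motion=[
    [[0, 0.2, 0, 0, 0, 0], [0, 0.4, 0, 0, 0, 0], [0, 0.6, 0, 0, 0, 0], [0, 0.8, 0, 0, 0, 0], [0, 0.8, 0, 0, 0, 0]],
  ],
)

```text
time: 9.65
tool_pos: [502.4, -146.4, 138.2]
tcp_rot: [-180.0, 0.0, 100.7]
ft_force: [-2.1, -1.3, -1.1]
finger_gap: 0.1
grip_force: 1.0
```

Request:
play_rows(
  motion=[
    [[0, 0.2, 0, 0, 0, 0], [0, 0.4, 0, 0, 0, 0], [0, 0.6, 0, 0, 0, 0], [0, 0.8, 0, 0, 0, 0], [0, 0.8, 0, 0, 0, 0]],
  ],
)

```text
time: 10.15
tool_pos: [510.5, -144.7, 138.2]
tcp_rot: [-180.0, -0.0, 100.7]
ft_force: [-2.7, -2.3, -0.5]
finger_gap: -0.3
grip_force: 1.4
```

Request:
play_rows(
  motion=[
    [[0, 0.2, 0, 0, 0, 0], [0, 0.4, 0, 0, 0, 0], [0, 0.6, 0, 0, 0, 0], [0, 0.8, 0, 0, 0, 0], [0, 0.8, 0, 0, 0, 0]],
  ],
)

```text
time: 10.65
tool_pos: [518.3, -143.4, 138.2]
tcp_rot: [-180.0, 0.0, 100.7]
ft_force: [-3.0, -3.9, -0.6]
finger_gap: -0.0
grip_force: 2.1
```

Request:
play_rows(
  motion=[
    [[0, 0.1, 0, 0, 0, 0], [0, 0.2, 0, 0, 0, 0], [0, 0.2, 0, 0, 0, 0]],
  ],
)

```text
time: 10.95
tool_pos: [520.2, -143.1, 138.2]
tcp_rot: [-180.0, 0.0, 100.7]
ft_force: [-3.4, -4.3, -0.4]
finger_gap: 0.1
grip_force: 2.2
```

Request:
play_rows(
  motion=[
    [[0, 0.1, 0, 0, 0, 0], [0, 0.2, 0, 0, 0, 0], [0, 0.2, 0, 0, 0, 0]],
  ],
)

```text
time: 11.25
tool_pos: [522.1, -142.7, 138.2]
tcp_rot: [-180.0, 0.0, 100.7]
ft_force: [-4.1, -3.7, 0.1]
finger_gap: 0.4
grip_force: 2.3
```

Request:
play_rows(
  motion=[
    [[0, 0.1, 0, 0, 0, 0], [0, 0.2, 0, 0, 0, 0], [0, 0.2, 0, 0, 0, 0]],
  ],
)

```text
time: 11.55
tool_pos: [524.0, -142.2, 138.2]
tcp_rot: [-180.0, 0.0, 100.7]
ft_force: [-4.5, -3.3, 0.6]
finger_gap: -0.1
grip_force: 2.4
```

Request:
play_rows(
  motion=[
    [[0, 0.1, 0, 0, 0, 0], [0, 0.1, 0, 0, 0, 0]],
  ],
)

```text
time: 11.75
tool_pos: [525.0, -142.0, 138.2]
tcp_rot: [-180.0, -0.0, 100.7]
ft_force: [-3.5, -3.4, -0.0]
finger_gap: -0.1
grip_force: 2.5
```

Request:
play_rows(
  motion=[
    [[0, 0.1, 0, 0, 0, 0], [0, 0.1, 0, 0, 0, 0]],
  ],
)

```text
time: 11.95
tool_pos: [525.9, -141.8, 138.2]
tcp_rot: [-180.0, -0.0, 100.7]
ft_force: [-5.2, -2.6, -0.2]
finger_gap: -0.2
grip_force: 2.6
```

Request:
play_rows(
  motion=[
    [[0, 0.1, 0, 0, 0, 0], [0, 0.1, 0, 0, 0, 0]],
  ],
)

```text
time: 12.15
tool_pos: [526.9, -141.5, 138.2]
tcp_rot: [-180.0, -0.0, 100.7]
ft_force: [-4.2, -2.3, 0.3]
finger_gap: -0.3
grip_force: 2.6
```

Request:
play_rows(
  motion=[
    [[0, 0.1, 0, 0, 0, 0], [0, 0.1, 0, 0, 0, 0]],
  ],
)

```text
time: 12.35
tool_pos: [527.7, -141.3, 138.2]
tcp_rot: [-179.9, -0.0, 100.7]
ft_force: [-4.4, -2.4, 1.0]
finger_gap: 0.3
grip_force: 2.9
```

Request:
play_rows(
  motion=[
    [[0, 0.05, 0, 0, 0, 0], [0, 0.05, 0, 0, 0, 0]],
  ],
)

```text
time: 12.55
tool_pos: [527.9, -141.3, 138.2]
tcp_rot: [-179.9, -0.0, 100.7]
ft_force: [-7.7, -2.8, 1.6]
finger_gap: 0.0
grip_force: 3.8
```

Blue has reached its stop. I'll add 0.7 mm to the target to match red's force, and hold.

Request:
play_rows(
  motion=[
    [[0, 0.07, 0, 0, 0, 0], [0, 0.07, 0, 0, 0, 0], [0, 0.07, 0, 0, 0, 0], [0, 0.07, 0, 0, 0, 0], [0, 0.07, 0, 0, 0, 0]],
  ],
)

```text
time: 13.05
tool_pos: [528.1, -141.2, 138.1]
tcp_rot: [-179.8, -0.0, 100.7]
ft_force: [-9.4, -2.7, 3.3]
finger_gap: -0.3
grip_force: 5.0
```

Request:
play_rows(
  motion=[
    [[0, 0, 0, 0, 0, 0], [0, 0, 0, 0, 0, 0], [0, 0, 0, 0, 0, 0], [0, 0, 0, 0, 0, 0], [0, 0, 0, 0, 0, 0]],
  ],
)

```text
time: 13.55
tool_pos: [528.1, -141.2, 138.1]
tcp_rot: [-179.9, -0.0, 100.7]
ft_force: [-9.8, -3.2, 2.6]
finger_gap: 0.2
grip_force: 5.0
```

Request:
play_rows(
  motion=[
    [[0, 0, 0, 0, 0, 0], [0, 0, 0, 0, 0, 0], [0, 0, 0, 0, 0, 0]],
  ],
)

```text
time: 13.85
tool_pos: [528.1, -141.3, 138.1]
tcp_rot: [-179.8, -0.0, 100.7]
ft_force: [-9.0, -3.2, 3.3]
finger_gap: 0.0
grip_force: 5.0
```

Request:
play_rows(
  motion=[
    [[0, -0.8, 0, 0, 0, 0], [0, -1.8, 0, 0, 0, 0], [0, -2.8, 0, 0, 0, 0], [0, -4, 0, 0, 0, 0], [0, -5.4, 0, 0, 0, 0]],
  ],
)

```text
time: 14.35
tool_pos: [475.8, -151.1, 138.6]
tcp_rot: [179.9, 0.0, 100.7]
ft_force: [0.2, 0.5, -0.6]
finger_gap: 0.2
grip_force: 0.0
```

Request:
play_rows(
  motion=[
    [[0, -1, -2, 0, 0, 0], [0, -1, -5, 0, 0, 0], [0, -1, -8, 0, 0, 0], [0, -1, -8, 0, 0, 0], [0, -1, -8, 0, 0, 0]],
  ],
)

```text
time: 14.85
tool_pos: [466.8, -153.3, 219.4]
tcp_rot: [179.8, 0.1, 100.7]
ft_force: [-0.1, 0.5, -0.2]
finger_gap: -0.2
grip_force: 0.0
```

```bash
python3 - <<'E'
from bench import sensors, optics
from h import *
q=sensors.sense(); print(q["time"],q["tool_pos"],q["ft_force"])
s=optics.snapshot("scene")
for c in("red","blue"):
  for b in blobs(s["pixels"],c): print(c,b[0],b[1],b[2])
E
```

```text
14.85 [ 466.80787099 -153.27063845  219.41181218] [-0.08160141  0.4584071  -0.18384836]
red 80 [129.75 149.65] [array([131.75      , 146.08333333]), array([127.91666667, 153.        ])]
red 293 [317.32764505 228.62116041] [array([296.        , 218.45454545]), array([339.5, 239. ])]
blue 125 [241.    200.368] [array([222.11111111, 192.        ]), array([258.75 , 208.625])]
```

Both levers are back at their rest positions, so I'll hand in.

```bash
python3 -c "
from bench import job; print(job.hand_in())"
```

```text
the job is handed in; nothing more can be done
None
```

I pressed the red lever and then the blue lever to their firm stops (about 10 N each), held each for over a second and let it spring back; the final picture shows both at rest, and I handed the job in at about 15 s (no verdict was returned).

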